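# Clear the die bed and seat the round blank

## Task

Pick up the bench brush and sweep the two metal offcuts off the die bed onto the desk, keeping your fingers off them, then stand the brush back on the desk on its bristles, clear of the bed. After that, slide the thick round blank from the middle of the bed over to the cavity with the same round outline and press it gently (no more than about 50 N) until it is fully home, with the stiff pad below it bottomed. Do not press down the square die's pad, and leave the stamp, the tape roll and the loupe alone.

Things in the scene. Friction and masses are not known exactly. Their poses are not given: they have to be found in the camera images.
- bed: Fixed low die bed: base plate 124 (x) x 346 (y) mm, 5 mm thick, origin at the centre of its underside on the desk. In its middle is the flat loading deck, 116 (x) x 100 (y) mm, top 25 mm above the desk. At each end (111 mm along +y and -y from the centre) sits one die block level with the deck, with the same yaw; which die is at which end varies.
- round_die: Grey die block 116 (x) x 120 (y) x 20 mm with a round cavity 93 mm across in its centre, edge chamfered 2.5 mm. Origin at the centre of its underside, 5 mm above the desk; its top face is 25 mm above the desk.
- square_die: Grey die block of the same size with a square cavity 93 x 93 mm instead: not the one for the round blank. Origin as for round_die.
- round_pad (a joint): Stiff friction-held pad (round, 89 mm across) that forms the floor of the round cavity; m pushed down, 0 = raised, 0.009 = bottomed on its seat. It needs about 6 to 8 N to move and stays where it is left. At the start it is nearly raised, 0 to 2.5 mm below the die's top face; the seat's height is shimmed and differs by up to 1.5 mm from case to case, so the bottom must be felt.
- round_pad_top (a point): Centre of the round pad's upper face.
- square_pad (a joint): The same kind of pad in the square cavity (0 = raised, 0.009 = down); leave it raised.
- blank: Round metal blank, a disc 90 mm across and 8 mm thick (wider than the gripper opens), lying flat on the loading deck; origin at the centre of its underside, z up.
- offcut0_mid (a point): Centre of a chunky metal offcut, an eight-sided slug 32 mm across and 22 mm high with bevelled edges, lying over the round die at the start.
- offcut1_mid (a point): Centre of the other, equal offcut, also over the round die.
- brush: Block-shaped bench brush standing on its bristles on the desk behind the bed; origin at the centre of the bristles' underside. Its length is along its y: stiff bristle block 30 x 104 mm from 0 to 22 mm up, wooden back 36 x 110 mm from 22 to 37 mm, grip rail 22 (x) x 80 (y) mm from 37 to 64 mm up.
- stamp: Bystander: wooden hand stamp, 24 x 52 x 62 mm, on the desk behind the bed; origin at its underside.
- tape_roll: Bystander: roll of packing tape lying flat, 104 mm across, 24 mm high, behind the bed; origin at its underside.
- loupe: Bystander: black standing loupe, 39 mm across, 26 mm high, in front of the bed's middle; origin at its underside.
- offcut0: The offcut whose centre is point offcut0_mid; origin at the centre of its underside.
- offcut1: The offcut whose centre is point offcut1_mid; origin at the centre of its underside.
Things that resemble listed ones, but are neither listed nor needed, are in the scene too. Leave any black, purple or turquoise look-alike of the blank alone.

How it is judged (in metres and radians):
On the way, in this order (a step that is already met when the one before it is completed fails the run):
1. both offcuts have been swept off the bed onto the desk (height (world z) of offcut0_mid between 0 and 0.026 m and height (world z) of offcut1_mid between 0 and 0.026 m), for 0.2 s.
2. the brush stands on the desk, let go (height (world z) of brush below 0.006 m and angle between brush's own z axis and vertical below 0.2 rad and contact force between the fingers and brush below 0.1 N), for 0.2 s.
3. the blank is home in the round cavity, its pad bottomed (value of joint round_pad above 0.0078 m and horizontal distance between blank and round_pad_top below 0.003 m and z of blank in the frame of round_pad_top between -0.003 and 0.0025 m and angle between blank's own z axis and vertical below 0.04 rad), for 0.2 s.
At the end, for the whole second after the job is handed in: Blank flat (0.04 rad) in the round cavity, centred within 3 mm, resting on the round pad (within 2.5 mm), which is pushed down at least 7.8 of 9 mm, at rest; both offcuts on the desk (centres below 26 mm); brush standing on the desk on its bristles (0.2 rad), not touching the bed (all of step 1 and all of step 3 and linear speed of blank below 0.01 m/s and height (world z) of brush between -0.01 and 0.006 m and angle between brush's own z axis and vertical below 0.2 rad and contact force between brush and bed below 0.1 N).
It fails at once if the fingers or arm touch an offcut (contact force between any of the fingers, the arm and offcut0 above 0.5 N or contact force between any of the fingers, the arm and offcut1 above 0.5 N).
It fails at once if an offcut is pushed with the blank (contact force between blank and offcut0 above 2 N or contact force between blank and offcut1 above 2 N).
It fails at once if the blank is pressed with more than 60 N (contact force between the fingers and blank above 60 N).
It fails at once if the square pad is pressed down (value of joint square_pad above 0.004 m).
It fails at once if the stamp, tape roll or loupe is moved more than 30 mm (distance of any of stamp, tape_roll, loupe from where it was at the start of the episode above 0.03 m).
It also fails if it takes over 62 s, if anything falls off the work surface, if the arm or the gripper's body presses on something with over 40 N, if the wrist force passes 120 N, or if a joint passes its speed limit or range.

## Robot

A 6-joint arm with a two-finger parallel gripper is mounted at the origin on a cart in front of the work surface, level with it; the furniture and walls round the work are solid. World frame = base frame: x ahead of the robot, y to its left, z up, the work surface at z = 0. Lengths are in mm, angles in degrees, forces in N, time in s.
With the tool pointing down it reaches from about 350 to 850 mm from the base axis. Payload 8.1 kg.
Tool frame: the origin (TCP) lies midway between the tips of the shut fingers; the grasp point (between the pads) lies 19 mm behind it; z points along the fingers, y is the line along which they close (so a half turn about z gives the same grasp; the last joint's range is limited). The gripper opens to 85 mm and grips with 20 to 120 N. Pads are 22 mm wide; open, the fingers measure 114 mm over their backs; the gripper's body (76 mm by 85 mm) begins 54 mm behind the grasp point. The pads swing forward as they close: fully open they stand 13 mm farther back than shut.
Start: joints at [-70.726, 7.471, 85.268, -0, 87.261, -4.893], TCP at [245.662, -547.408, 231.292] pointing down, gripper open.
Joint ranges: [-169.43, 169.43], [-51.17, 129.36], [1.28, 143.12], [-76.62, 256.62], [0, 156.53], [-152.29, 152.29]. Speed limits (degrees/s): [136.94, 136.94, 159.86, 180, 180, 180].

## Interface

Orientations are given as [roll, pitch, yaw] about the fixed x, y, z axes, in that order (R = Rz(yaw) Ry(pitch) Rx(roll)).
In Python, from bench import sensors, optics, r gives the robot as it stands.
- The arm moves only by the tool apply_moves, never from a script. Its argument "targets" is a list of rows, each a list of 7 numbers: the shift along the tool's x, y, z in mm, then the turn, a rotation vector about the tool's x, y, z in rad, then the closure, from 0 (fully open) to 1 (shut). In form: [[x, y, z, wx, wy, wz, claw], ...]. A call has 1 to 20 rows; each row shifts and turns the commanded pose from where the row before left it, along the tool's axes as they then stand; what a row does not reach is not made up. A row lasts 1/8 s, in which the tool goes at most 62.5 mm and 10.7 degrees, less where a joint would pass 70% of its speed; a pose out of reach is approached as far as the arm can. A call is refused whole if a number of a shift passes 62.5 or a number of a turn 0.188, either way. A call with a gripper value outside its range is refused whole. The fingers move at their own pace and stop on an object; "force" is the grip in N (left out, the last holds). Time passes only in rows, so rows that do not move let the fingers close. It gives the time, the measured TCP pose, the force, the opening and the grip force at its end, in the units of the state.
- sensors.sense(): the state, without advancing time (a new reading comes with each control period).
- optics.snapshot(name): name is "side" or "top" or "wrist"; returns the picture (400x640x3 uint8, red, green, blue); there is no depth.
- optics.get_calibration(name): a dict with "camera_matrix" (3x3 intrinsics, pixels), "pose" (4x4, takes a point from camera to world coordinates). Camera axes: x right, y down, z forward; pixel columns grow to the right and rows downward; lengths in mm; the calibration is good to about 2 mm. A picture is of the moment at which its call begins: read the wrist's pose just before it. get_calibration takes no time and is no camera call; for the wrist camera it gives the pose at the moment of the call.
- r.hand_in(): hands the job in; it is judged then, once.
The state is a dict: "time": time; "joint_pos": joint angles; "qd": joint speeds; "joint_efforts": joint torques, N m; "tool_pos": TCP position; "tcp_rot": TCP orientation; "ft_force": force on the tool from outside, world axes, zero at the start; "wrist_torque": the same for the moment, N m; "finger_gap": finger opening in mm; "grip_force": force on a finger pad.
Only numpy, scipy, OpenCV 4.12 (cv2) and the standard library are available. Lean on these libraries where they do the work, as an engineer would, in place of code of your own. Each camera call takes 0.05 s, during which the arm holds its last target. There are 200 camera calls.

## Working session

There is one attempt and no reset: what is moved stays moved. The work goes in short steps, Python scripts to look and compute and a tool call to move; the robot and the scene stay as the last step left them, time stands still between calls to the robot, and variables do not carry over. Pictures are saved under pics/ and viewed, at most 10 in all, crops included, and the job is handed in when it is done.

Besides the shell and the picture viewer there is one more tool, called after "Call:" as name(argument=value, ...), one argument or row to a line, values as JSON. apply_moves: Moves the arm, as the interface text tells. Its arguments: {"type":"object","properties":{"targets":{"type":"array"},"force":{"type":"number"}},"required":["targets"]}

```bash
mkdir -p pics; python3 - <<'E'
from bench import sensors, optics, r
import cv2,numpy as np
for n in ["side","top"]:
    im=optics.snapshot(n); cv2.imwrite(f"pics/{n}0.png",im[:,:,::-1])
    c=optics.get_calibration(n); print(n,np.round(c["camera_matrix"],1).tolist(),np.round(c["pose"],3).tolist())
s=sensors.sense(); print(s)
E
```

```text
side [[417.8, 0.0, 318.3], [0.0, 417.8, 194.8], [0.0, 0.0, 1.0]] [[-0.978, -0.08, 0.194, 397.95], [-0.209, 0.456, -0.865, 862.919], [-0.019, -0.886, -0.463, 513.634], [0.0, 0.0, 0.0, 1.0]]
top [[481.1, 0.0, 311.8], [0.0, 481.1, 199.2], [0.0, 0.0, 1.0]] [[0.025, -0.98, 0.199, 318.254], [-1.0, -0.025, 0.005, 48.051], [-0.0, -0.199, -0.98, 1373.869], [0.0, 0.0, 0.0, 1.0]]
{'time': 0.1, 'joint_pos': array([-7.07258120e+01,  7.51091648e+00,  8.53242351e+01,  1.31284619e-03,
        8.72608787e+01, -4.89349169e+00]), 'qd': array([ 0.0688362 , -0.12988822, -0.15997506,  0.0818768 , -0.08619539,
       -0.04988163]), 'joint_efforts': array([ 6.50832612e-05, -5.70952678e+01, -5.01941621e+01, -2.58861710e-04,
        8.16697022e-03, -8.79532035e-05]), 'tool_pos': array([ 245.50408595, -546.92848864,  230.33645565]), 'tcp_rot': array([-1.79904432e+02, -9.49819962e-03,  2.41676079e+01]), 'ft_force': array([-0.19306362,  1.1388579 ,  0.83907183]), 'wrist_torque': array([ 0.0285145 , -0.02810678, -0.02352481]), 'grip_force': 0.0, 'finger_gap': 85.6411998116462}
```

View pics/top0.png

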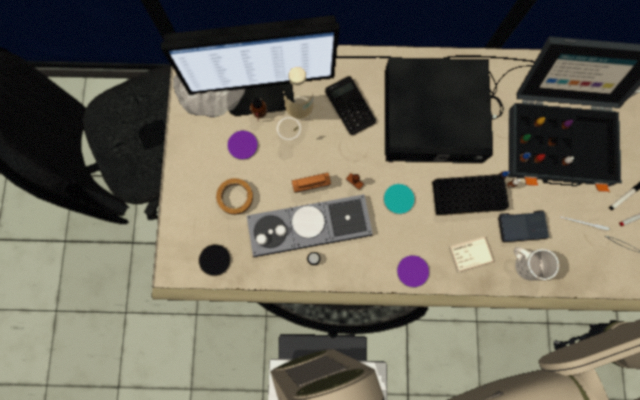

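View pics/side0.png

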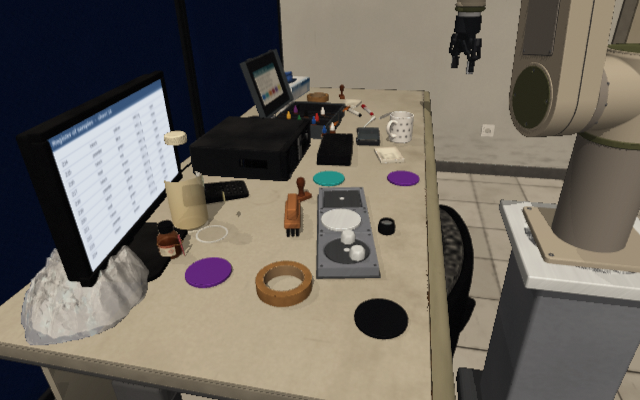

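The top view shows the bed at (310,226): the round die with two white offcuts at (263,239) and (278,229), the white blank at (308,221), and the square die at (347,217). The brush is at (311,183), the stamp at (355,181), the tape at (235,196) and the loupe at (314,258).

Things that could be mistaken for the blank are the purple discs at (243,145) and (413,271), the turquoise one at (399,199) and the black one at (214,260). The real blank is the white/silver disc on the deck at (308,221). Next I'll take a close crop.

```bash
python3 - <<'E'
import cv2,numpy as np
a=cv2.imread("pics/top0.png")[165:270,210:380]; b=cv2.imread("pics/side0.png")[170:310,250:410]
a=cv2.resize(a,(486,300),interpolation=cv2.INTER_CUBIC)
a=cv2.resize(cv2.imread("pics/top0.png")[165:265,220:380],(640,400)[:2],interpolation=cv2.INTER_CUBIC) # x4
b=cv2.resize(b,(480,420),interpolation=cv2.INTER_CUBIC)
a=cv2.resize(cv2.imread("pics/top0.png")[165:270,240:380],(420*1,315),interpolation=cv2.INTER_CUBIC)
# top: x5.6 own picture
cv2.imwrite("pics/topc.png",cv2.resize(cv2.imread("pics/top0.png")[165:270,235:380],None,fx=5,fy=5,interpolation=cv2.INTER_CUBIC))
cv2.imwrite("pics/sidec.png",cv2.resize(cv2.imread("pics/side0.png")[170:290,270:410],None,fx=5,fy=5,interpolation=cv2.INTER_CUBIC))
E
```

```text
(no output)
```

View pics/topc.png

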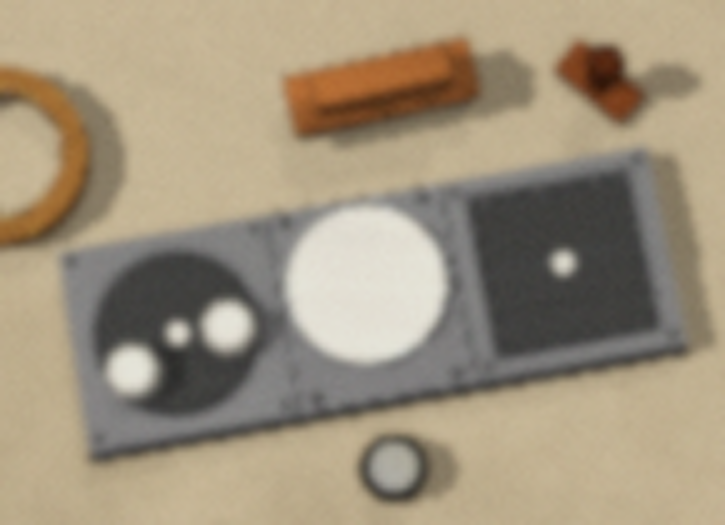

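View pics/sidec.png

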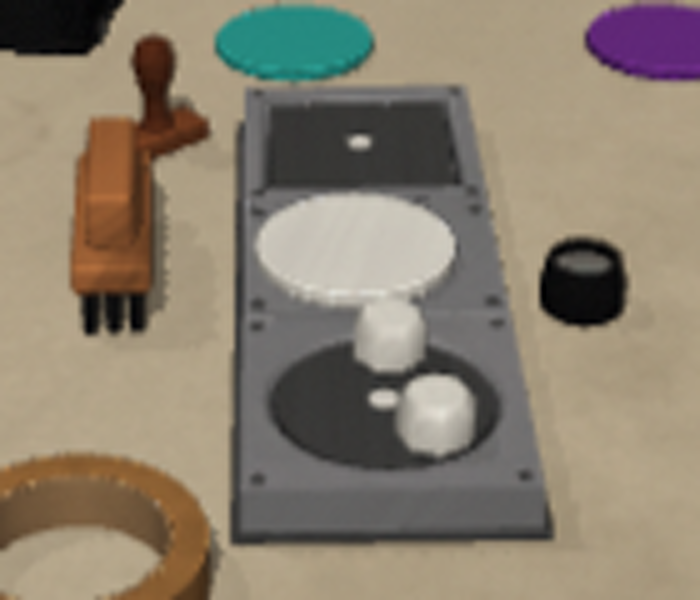

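The crop confirms it: the light disc on the deck is the blank, and the round cavity at the bed's left (+y) end holds two offcuts. Now I'll turn these pixels into positions.

```bash
cat > h.py <<'E'
import numpy as np
from bench import sensors, optics, r
def ray(n,u,v,c=None):
    c=c or optics.get_calibration(n);K=np.array(c["camera_matrix"]);T=np.array(c["pose"])
    d=T[:3,:3]@np.linalg.solve(K,[u,v,1]);return T[:3,3],d/np.linalg.norm(d)
def atz(n,u,v,z,c=None):
    o,d=ray(n,u,v,c);return (o+d*(z-o[2])/d[2])
def tri(*rays):
    A=sum(np.eye(3)-np.outer(d,d) for o,d in rays);b=sum((np.eye(3)-np.outer(d,d))@o for o,d in rays)
    p=np.linalg.solve(A,b);return p,max(np.linalg.norm((np.eye(3)-np.outer(d,d))@(p-o)) for o,d in rays)
E
python3 - <<'E'
from h import *
T=lambda u,v:((u+.5)/5-.5+235,(v+.5)/5-.5+165)
S=lambda u,v:((u+.5)/5-.5+270,(v+.5)/5-.5+170)
for n,t,s in [("rpad",(178,333),(384,399)),("spad",(563,263),(360,142)),("blank",(366,284),(356,246)),("off0",(131,371),(436,391)),("off1",(228,326),(392,312)),("deckcornerNE",(648,152),(246,88)),("c2",(66,256),(236,487)),("c3",(685,345),(467,88)),("c4",(92,445),(535,487)),
 ("brushTop+y front end",(322,108),(88,193)),("loupe",(394,467),(583,262)),("stampknob",(605,65),(153,45))]:
    p,e=tri(ray("top",*T(*t)),ray("side",*S(*s)));print(n,p.round(1),round(e,1))
for t in [(287,77),(467,40),(480,97),(298,136)]: print("back",atz("top",*T(*t),37).round(1))
for t in [(318,85),(450,52),(452,80),(320,112)]: print("rail",atz("top",*T(*t),64).round(1))
for s in [(90,120),(137,120),(135,195),(88,193),(78,155),(152,155),(150,270),(73,270)]: print("side64",atz("side",*S(*s),64).round(1),atz("side",*S(*s),37).round(1))
for s in [(90,330),(140,328)]: print("bristle",atz("side",*S(*s),0).round(1))
for t in [(0,0)]: pass
for u,v in [(217,196),(254,196),(235,179),(235,213)]: print("tape",atz("top",u,v,24).round(0))
for z in (24,47): print(atz("top",*T(131,371),z).round(1),atz("top",*T(228,326),z).round(1))
for u,v in [(355,181)]: print("stamp base",[atz("top",*T(*q),5).round(0) for q in [(575,45),(560,65),(622,122),(642,98)]])
E
```

```text
rpad [497.4 170.6  24.1] 0.4
spad [542.7 -46.5  23.9] 0.6
blank [526.6  65.   31. ] 0.8
off0 [473.2 193.7  46.7] 0.3
off1 [498.9 140.9  46.8] 0.4
deckcornerNE [609.6 -94.4  24.4] 0.7
c2 [542.3 236.5  22.7] 1.8
c3 [ 497.5 -115.8   23.8] 0.7
c4 [432.9 216.1  23.3] 0.7
brushTop+y front end [631.2  93.7  61.5] 9.6
loupe [425.6  46.7  22.4] 0.0
stampknob [651.5 -66.4  59.1] 0.6
back [644.9 113.3  37. ]
back [669.3  10.9  37. ]
back [635.9   2.8  37. ]
back [610.6 105.9  37. ]
rail [634.1  94.5  64. ]
rail [655.  21.  64.]
rail [638.9  19.6  64. ]
rail [618.7  92.9  64. ]
side64 [658.4  28.3  64. ] [674.  -21.8  37. ]
side64 [636.6  24.5  64. ] [650.9 -25.9  37. ]
side64 [619.4  94.   64. ] [632.7  47.8  37. ]
side64 [640.2  95.9  64. ] [654.8  49.8  37. ]
side64 [654.4  62.7  64. ] [669.7  14.6  37. ]
side64 [621.1  56.8  64. ] [634.5   8.4  37. ]
side64 [597.3 153.8  64. ] [609.3 111.2  37. ]
side64 [628.6 159.5  64. ] [642.5 117.2  37. ]
bristle [639.5 107.6   0. ]
bristle [617.8 102.    0. ]
tape [596. 327.  24.]
tape [598. 221.  24.]
tape [647. 279.  24.]
tape [547. 273.  24.]
[475.6 196.1  24. ] [502.5 142.5  24. ]
[472.9 193.6  47. ] [499.4 140.9  47. ]
stamp base [array([676., -53.,   5.]), array([664., -45.,   5.]), array([631., -81.,   5.]), array([645., -93.,   5.])]
```

Call:
apply_moves(
  targets=[
    [0,0,0,0,0,-0.174,0],
    [0,0,0,0,0,-0.174,0],
    [0,0,0,0,0,-0.174,0],
    [0,0,0,0,0,-0.174,0],
    [0,0,0,0,0,-0.174,0],
    [0,0,0,0,0,-0.174,0],
    [0,0,0,0,0,-0.174,0],
    [0,0,0,0,0,-0.174,0],
  ],
)

```text
time: 1.1
tool_pos: [245.6, -547.1, 230.7]
tcp_rot: [-180.0, -0.1, 104.3]
ft_force: [0.1, 0.2, 0.5]
finger_gap: 85.3
grip_force: 0.0
```

Call:
apply_moves(
  targets=[
    [31,33,3,0,0,0,0],
    [31,33,3,0,0,0,0],
    [31,33,3,0,0,0,0],
    [31,33,3,0,0,0,0],
    [31,33,3,0,0,0,0],
    [31,33,3,0,0,0,0],
    [31,33,3,0,0,0,0],
    [31,33,3,0,0,0,0],
    [31,33,3,0,0,0,0],
    [31,33,3,0,0,0,0],
    [31,33,3,0,0,0,0],
    [31,33,3,0,0,0,0],
    [31,33,3,0,0,0,0],
    [31,33,3,0,0,0,0],
    [31,33,3,0,0,0,0],
    [29,33,3,0,0,0,0],
    [0,0,0,0,0,0,0],
  ],
)

```text
time: 3.22
tool_pos: [639.5, 61.9, 181.7]
tcp_rot: [-179.9, -0.1, 104.1]
ft_force: [-1.0, -0.4, 0.4]
finger_gap: 85.7
grip_force: 0.0
```

```bash
python3 - <<'E'
from h import *
import cv2
s=sensors.sense();c=optics.get_calibration("wrist");im=optics.snapshot("wrist")
print(s['time'],s['tool_pos'].round(1),s['tcp_rot'].round(2),s['ft_force'].round(2))
np.savez("w1.npz",K=c["camera_matrix"],T=c["pose"]);print(np.array(c["camera_matrix"]).round(1).tolist(),np.array(c["pose"]).round(3).tolist())
cv2.imwrite("pics/w1.png",cv2.resize(im[:,:,::-1],(800,500),interpolation=cv2.INTER_CUBIC))
E
```

```text
3.225 [639.5  61.9 181.7] [-1.7990e+02 -6.0000e-02  1.0411e+02] [-1.   -0.44  0.39]
[[300.6, 0.0, 315.8], [0.0, 300.6, 200.8], [0.0, 0.0, 1.0]] [[0.97, 0.234, 0.072, 621.571], [0.245, -0.925, -0.29, 136.782], [-0.002, 0.298, -0.954, 324.376], [0.0, 0.0, 0.0, 1.0]]
```

View pics/w1.png

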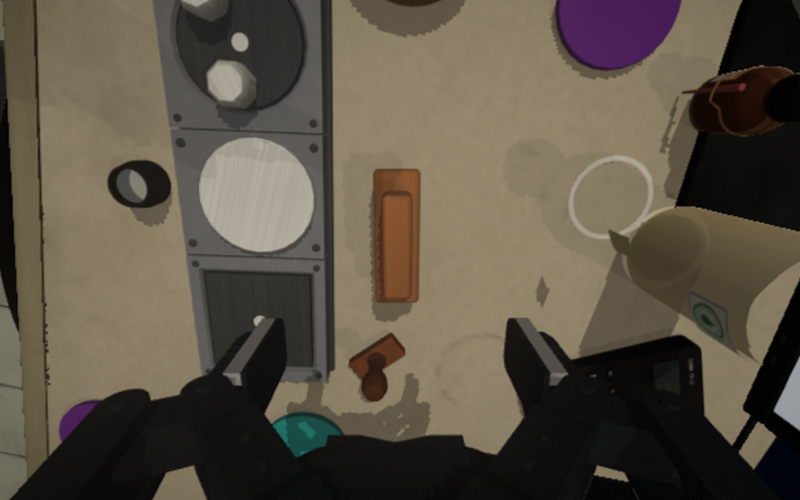

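The wrist view shows the brush rail with corners at (383,192) to (411,300), lined up with the fingers. The blank is centred at (257,195), the round pad dot at (240,42) and the square dot at (260,321).

```bash
python3 - <<'E'
from h import *
f=np.load("w1.npz");c=dict(camera_matrix=f["K"],pose=f["T"])
W=lambda u,v:((u+.5)/1.25-.5,(v+.5)/1.25-.5)
for q in [(383,192),(411,192),(411,301),(384,301)]: print("rail",atz("w",*W(*q),64,c).round(1))
for q in [(374,170),(419,170),(419,301),(374,301)]: print("back",atz("w",*W(*q),37,c).round(1))
print("pads",atz("w",*W(240,42),24,c).round(1),atz("w",*W(260,321),24,c).round(1),"blank",atz("w",*W(257,195),33,c).round(1))
# triangulate rail centre with top & side views
t=((385+.5)/5-.5+235,(82+.5)/5-.5+165)
T=lambda u,v:((u+.5)/5-.5+235,(v+.5)/5-.5+165)
print(tri(ray("w",*W(257,195),c),ray("top",*T(366,284))))
for a,b in [((411,192),(318,85)),((383,192),(320,112))]: print("railc",tri(ray("w",*W(*a),c),ray("top",*T(*b))))
print("railend side",tri(ray("w",*W(383,192),c),ray("side",(135.5)/5-.5+270,(195.5)/5-.5+170)))
for q in [(42,100),(40,300)]: print("desk edge",atz("w",*W(*q),0,c).round(0))
for q in [(230,108),(206,20)]: print("off base side",atz("w",*W(*q),24,c).round(0))
E
```

```text
rail [622.6  97.3  64. ]
rail [641.4 102.   64. ]
rail [662.6  22.3  64. ]
rail [642.8  17.3  64. ]
back [612.3 107.5  37. ]
back [645.  115.8  37. ]
back [673.3  12.1  37. ]
back [636.9   2.9  37. ]
pads [498.6 170.1  24. ] [543.7 -47.   24. ] blank [528.4  66.3  33. ]
(array([527.44644655,  65.28966884,  29.67347854]), np.float64(0.2437522196229342))
railc (array([644.75971515,  96.10362581,  19.90180356]), np.float64(0.02379218197307375))
railc (array([622.94570418,  93.925368  ,  44.16780757]), np.float64(0.41619609543586306))
railend side (array([620.66430041,  96.82705962,  65.21656049]), np.float64(2.0295605590087367))
desk edge [339.  92.   0.]
desk edge [333. -91.   0.]
off base side [497. 124.  24.]
off base side [474. 178.  24.]
```

Call:
apply_moves(
  targets=[
    [-3,1.4,35,0,0,0,0],
    [0,0,35,0,0,0,0],
    [0,0,35,0,0,0,0],
    [0,0,25,0,0,0,0],
    [0,0,9.5,0,0,0,0],
    [0,0,0,0,0,0,0],
    [0,0,0,0,0,0,1],
    [0,0,0,0,0,0,1],
    [0,0,0,0,0,0,1],
    [0,0,0,0,0,0,1],
    [0,0,0,0,0,0,1],
    [0,0,0,0,0,0,1],
  ],
  force=70,
)

```text
time: 4.78
tool_pos: [642.1, 56.6, 44.6]
tcp_rot: [179.9, 0.0, 103.9]
ft_force: [0.1, 0.1, 5.9]
finger_gap: 20.6
grip_force: 69.4
```

Call:
apply_moves(
  targets=[
    [0,0,-25,0,0,0,1],
    [0,0,-30,0,0,0,1],
    [0,0,-20,0,0,0.037,1],
    [20,-12,0,0,0,0,1],
    [30,-17,0,0,0,0,1],
    [30,-17,0,0,0,0,1],
    [30,-17,0,0,0,0,1],
    [20,-12,0,0,0,0,1],
    [8,-5,0,0,0,0,1],
    [0,0,15,0,0,0,1],
    [0,0,15,0,0,0,1],
    [0,0,5,0,0,0,1],
    [0,0,0,0,0,0,1],
  ],
)

```text
time: 6.4
tool_pos: [534.4, 174.6, 82.7]
tcp_rot: [-179.9, 0.0, 101.8]
ft_force: [0.2, 0.3, -1.0]
finger_gap: 20.6
grip_force: 68.8
```

```bash
python3 - <<'E'
from h import *
import cv2
a=optics.snapshot("side")[180:300,270:410,::-1]; b=optics.snapshot("wrist")[:,:,::-1]
s=sensors.sense();print(s['time'],s['tool_pos'].round(1),s['tcp_rot'].round(1),s['ft_force'].round(1))
o=np.zeros((600,800,3),np.uint8);o[:300,:350]=cv2.resize(a,(350,300),interpolation=cv2.INTER_CUBIC);o[300:600,:480]=cv2.resize(b,(480,300))
t=optics.snapshot("top")[165:270,235:335,::-1];o[:294,400:680]=cv2.resize(t,(280,294),interpolation=cv2.INTER_CUBIC)
cv2.imwrite("pics/m2.png",o)
E
```

```text
6.5 [535.2 175.   83.9] [180.    0.  101.8] [ 0.4  0.9 -0.9]
```

View pics/m2.png

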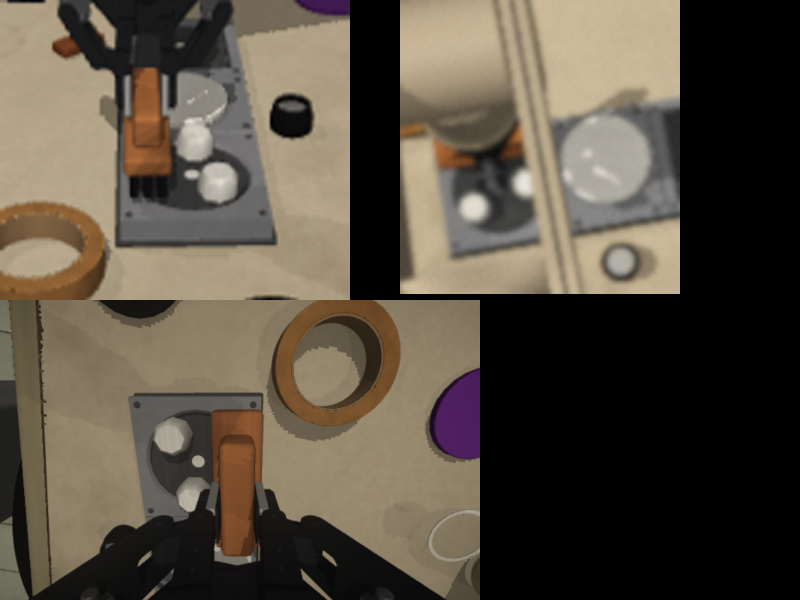

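Call:
apply_moves(
  targets=[
    [0,0,6,0,0,0,1],
    [0,0,5,0,0,0,1],
    [0,0,0,0,0,0,1],
  ],
)

```text
time: 6.92
tool_pos: [534.2, 175.2, 72.0]
tcp_rot: [-179.9, 0.0, 101.8]
ft_force: [0.5, 0.0, -0.6]
finger_gap: 20.4
grip_force: 68.8
```

Call:
apply_moves(
  targets=[
    [0,-6,0,0,0,0,1],
    [0,-8,0,0,0,0,1],
    [0,-8,0,0,0,0,1],
    [0,-8,0,0,0,0,1],
    [0,-8,0,0,0,0,1],
    [0,-8,0,0,0,0,1],
    [0,-8,0,0,0,0,1],
    [0,-8,0,0,0,0,1],
    [0,-8,0,0,0,0,1],
    [0,-8,0,0,0,0,1],
    [0,-8,0,0,0,0,1],
  ],
)

```text
time: 8.3
tool_pos: [450.0, 157.5, 72.7]
tcp_rot: [-180.0, 0.0, 101.8]
ft_force: [0.9, 0.4, -1.5]
finger_gap: 20.4
grip_force: 68.8
```

Call:
apply_moves(
  targets=[
    [0,-7,0,0,0,0,1],
    [0,-7,0,0,0,0,1],
    [0,-7,0,0,0,0,1],
    [0,-6,0,0,0,0,1],
    [0,0,0,0,0,0,1],
    [0,0,0,0,0,0,1],
  ],
)

```text
time: 9.05
tool_pos: [424.5, 152.2, 72.9]
tcp_rot: [180.0, 0.0, 101.8]
ft_force: [0.0, 0.2, -1.7]
finger_gap: 20.8
grip_force: 68.8
```

```bash
python3 - <<'E'
from h import *
import cv2
a=optics.snapshot("side")[180:300,290:430,::-1]; b=optics.snapshot("wrist")[:,:,::-1]
s=sensors.sense();print(s['time'],s['tool_pos'].round(1),s['tcp_rot'].round(1),s['ft_force'].round(1))
o=np.zeros((600,800,3),np.uint8);o[:300,:350]=cv2.resize(a,(350,300),interpolation=cv2.INTER_CUBIC);o[300:600,:480]=cv2.resize(b,(480,300))
cv2.imwrite("pics/m3.png",o)
E
```

```text
9.15 [424.5 152.2  72.9] [180.   -0.  101.8] [-0.4 -0.3 -1.3]
```

View pics/m3.png

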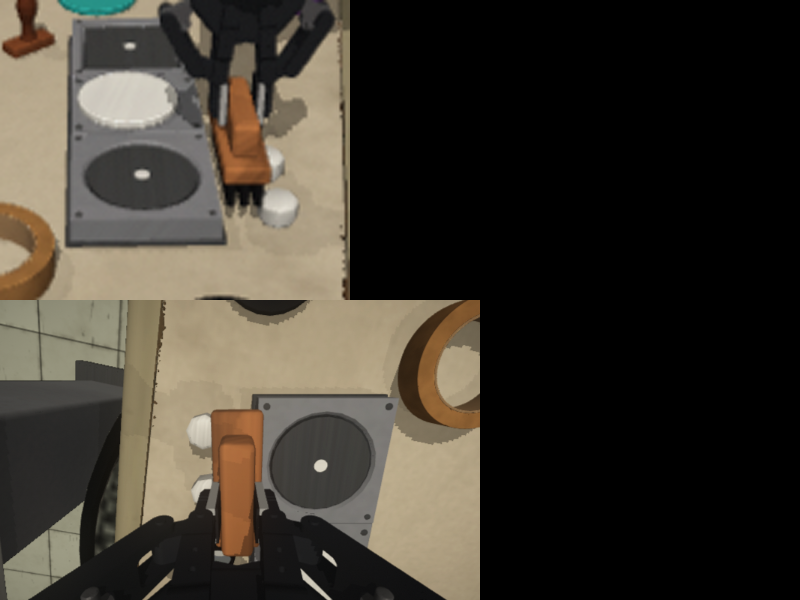

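Both offcuts now lie on the desk in front of the bed, at (280,205) and (275,165) in the side crop, and the blank and square die are undisturbed. I'll return the brush.

Call:
apply_moves(
  targets=[
    [0,0,-20,0,0,0,1],
    [0,0,-25,0,0,0,1],
    [-10,14,0,0,0,0,1],
    [-22,31,0,0,0,0,1],
    [-25,35,0,0,0,0,1],
    [-25,35,0,0,0,0,1],
    [-25,35,0,0,0,0,1],
    [-21,29,0,0,0,0,1],
    [-10,14.5,0,0,0,0,1],
    [0,0,20,0,0,0,1],
    [0,0,25,0,0,0,1],
    [0,0,15,0,0,0,1],
    [0,0,6,0,0,0,1],
    [0,0,4,0,0,0,1],
    [0,0,0,0,0,0,1],
  ],
)

```text
time: 11.02
tool_pos: [642.2, 56.8, 48.3]
tcp_rot: [180.0, 0.0, 101.8]
ft_force: [0.8, -0.2, -1.0]
finger_gap: 20.9
grip_force: 68.9
```

Call:
apply_moves(
  targets=[
    [0,0,2,0,0,0,1],
    [0,0,2,0,0,0,1],
    [0,0,0,0,0,0,1],
  ],
)

```text
time: 11.4
tool_pos: [642.5, 56.6, 44.6]
tcp_rot: [179.9, 0.0, 101.8]
ft_force: [-0.1, 0.3, 2.8]
finger_gap: 20.4
grip_force: 69.3
```

Call:
apply_moves(
  targets=[
    [0,0,0,0,0,0,0],
    [0,0,0,0,0,0,0],
    [0,0,0,0,0,0,0],
    [0,0,0,0,0,0,0],
    [0,0,-25,0,0,0,0],
    [0,0,-35,0,0,0,0],
    [0,0,-35,0,0,-0.068,0.3],
    [-2.4,-20.3,0,0,0,0,0.3],
    [-4,-34,0,0,0,0,0.3],
    [-4,-34,0,0,0,0,0.3],
    [-2,-20,0,0,0,0,0.3],
    [0,0,20,0,0,0,0.3],
    [0,0,0,0,0,0,0.3],
  ],
)

```text
time: 13.02
tool_pos: [539.6, 15.4, 117.4]
tcp_rot: [-179.8, -0.1, 105.7]
ft_force: [0.5, 0.3, 0.4]
finger_gap: 59.9
grip_force: 0.0
```

```bash
python3 - <<'E'
from h import *
import cv2
a=optics.snapshot("side")[150:290,270:410,::-1]
s=sensors.sense();c=optics.get_calibration("wrist");b=optics.snapshot("wrist")[:,:,::-1]
np.savez("w2.npz",K=c["camera_matrix"],T=c["pose"])
print(s['time'],s['tool_pos'].round(1),s['tcp_rot'].round(1),s['ft_force'].round(1),s['finger_gap'])
o=np.zeros((600,800,3),np.uint8);o[:180,:180]=cv2.resize(a,(180,180),interpolation=cv2.INTER_CUBIC);o[200:600,:640]=b
cv2.imwrite("pics/m4.png",o)
E
```

```text
13.075 [540.4  15.4 118.4] [-179.9   -0.   105.7] [0.8 0.3 0.2] 59.75047353658065
```

View pics/m4.png

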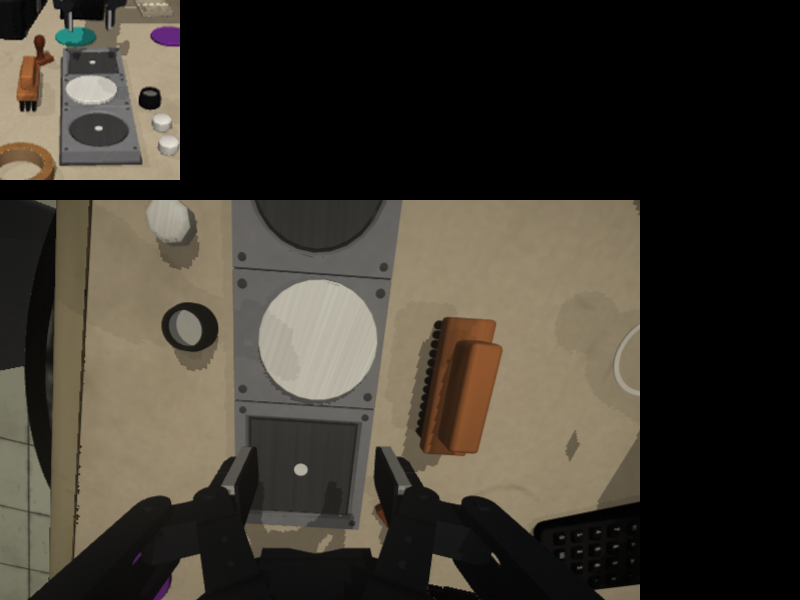

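The brush is upright beside the bed, both offcuts are on the desk, and the blank (centre at wrist pixel 318,140) sits between and ahead of the fingers.

```bash
python3 - <<'E'
from h import *
f=np.load("w2.npz");c=dict(camera_matrix=f["K"],pose=f["T"])
print(atz("w",318,139.5,33,c).round(1),atz("w",301,269.5,24,c).round(1))
for q in [(259,140),(377,140),(318,80),(318,199)]: print(atz("w",*q,33,c).round(1))
E
```

```text
[527.9  67.6  33. ] [544.9 -46.9  24. ]
[485.6  55.3  33. ]
[570.5  79.3  33. ]
[516.6 107.4  33. ]
[540.7  22.9  33. ]
```

Call:
apply_moves(
  targets=[
    [0,1,30,0,0,0,0.3],
    [0,0,35,0,0,0,0.3],
    [0,0,20,0,0,0,0.3],
    [0,0,4,0,0,0,0.3],
    [0,0,2,0,0,0,0.3],
    [0,0,0,0,0,0,0.3],
  ],
)

```text
time: 13.88
tool_pos: [543.0, 15.7, 29.1]
tcp_rot: [179.9, 0.0, 105.7]
ft_force: [-0.2, -0.1, 0.4]
finger_gap: 59.5
grip_force: 0.0
```

Call:
apply_moves(
  targets=[
    [0,0,1.5,0,0,0,0.3],
    [0,0,1.5,0,0,0,0.3],
    [0,0,1,0,0,0,0.3],
    [0,0,0,0,0,0,0.3],
  ],
)

```text
time: 14.38
tool_pos: [541.8, 15.7, 23.7]
tcp_rot: [-180.0, -0.0, 105.7]
ft_force: [-0.9, -0.0, 0.8]
finger_gap: 59.9
grip_force: 0.0
```

Call:
apply_moves(
  targets=[
    [0,0,1.5,0,0,0,0.3],
    [0,0,1.5,0,0,0,0.3],
    [0,0,0,0,0,0,0.3],
  ],
)

```text
time: 14.75
tool_pos: [541.8, 15.7, 20.6]
tcp_rot: [-180.0, -0.0, 105.7]
ft_force: [0.9, -1.0, 0.3]
finger_gap: 59.9
grip_force: 0.0
```

Call:
apply_moves(
  targets=[
    [0,0,1,0,0,0,0.3],
    [0,0,1,0,0,0,0.3],
    [0,0,0,0,0,0,0.3],
  ],
)

```text
time: 15.12
tool_pos: [542.1, 15.7, 20.0]
tcp_rot: [-180.0, 0.0, 105.7]
ft_force: [-7.0, 1.3, 11.1]
finger_gap: 59.9
grip_force: 6.0
```

Call:
apply_moves(
  targets=[
    [0,0,-3,0,0,0,0.3],
    [3,0,0,0,0,0,0.3],
    [5,0,0,0,0,0,0.3],
    [6,0,0,0,0,0,0.3],
    [7,0,0,0,0,0,0.3],
    [7,0,0,0,0,0,0.3],
    [7,0,0,0,0,0,0.3],
    [7,0,0,0,0,0,0.3],
    [7,0,0,0,0,0,0.3],
    [7,0,0,0,0,0,0.3],
    [7,0,0,0,0,0,0.3],
    [7,0,0,0,0,0,0.3],
    [7,0,0,0,0,0,0.3],
    [7,0,0,0,0,0,0.3],
    [7,0,0,0,0,0,0.3],
    [5,0,0,0,0,0,0.3],
    [0,0,0,0,0,0,0.3],
  ],
)

```text
time: 17.25
tool_pos: [515.9, 108.5, 21.8]
tcp_rot: [180.0, -0.0, 105.7]
ft_force: [-0.3, -0.3, -0.1]
finger_gap: 60.0
grip_force: 0.0
```

```bash
python3 - <<'E'
from h import *
import cv2
a=optics.snapshot("side")[200:300,300:420,::-1]
s=sensors.sense();c=optics.get_calibration("wrist");b=optics.snapshot("wrist")[:,:,::-1]
np.savez("w3.npz",K=c["camera_matrix"],T=c["pose"])
print(s['time'],s['tool_pos'].round(1),s['tcp_rot'].round(1),s['ft_force'].round(1),s['finger_gap'])
o=np.zeros((600,800,3),np.uint8);o[:250,:300]=cv2.resize(a,(300,250),interpolation=cv2.INTER_CUBIC)
o[:600,300:]=cv2.resize(b[60:300,215:415],(500,600),interpolation=cv2.INTER_CUBIC)
cv2.imwrite("pics/m5.png",o)
E
```

```text
17.3 [515.9 108.3  21.8] [-180.    -0.   105.7] [ 0.1 -0.4 -0.2] 59.47588445670497
```

View pics/m5.png

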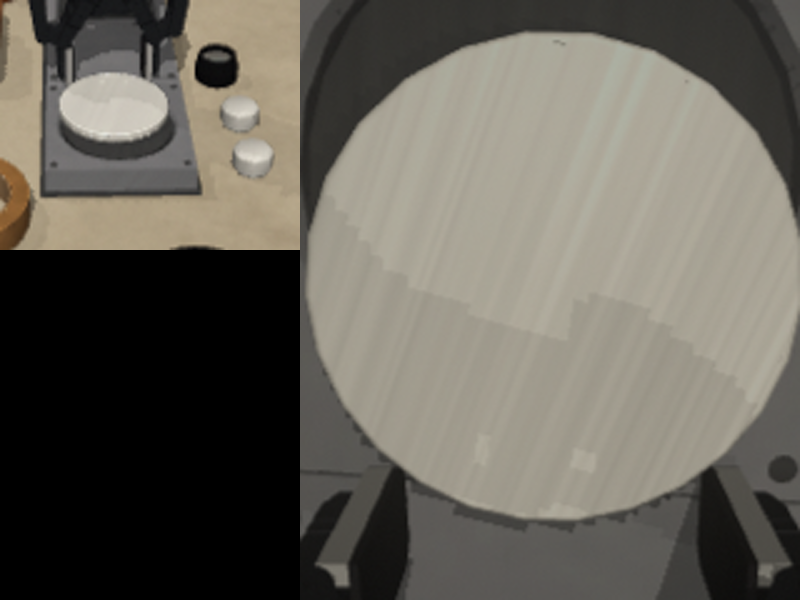

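```bash
python3 - <<'E'
from h import *
from scipy.optimize import least_squares
f=np.load("w3.npz");c=dict(camera_matrix=f["K"],pose=f["T"])
W=lambda u,v:((u-300+.5)/2.5-.5+215,(v+.5)/2.5-.5+60)
P=np.array([atz("w",*W(*q),33,c)[:2] for q in [(306,260),(325,190),(405,90),(465,47),(545,31),(655,49),(735,110),(785,180),(550,520),(440,492),(650,495),(335,388)]])
print(least_squares(lambda p:np.hypot(*(P-p[:2]).T)-p[2],[504,151,45]).x.round(1))
E
```

```text
[504.5 152.9  44.2]
```

Call:
apply_moves(
  targets=[
    [4,-0.3,0,0,0,0,0.3],
    [5,-0.3,0,0,0,0,0.3],
    [5,-0.3,0,0,0,0,0.3],
    [3,0,0,0,0,0,0.3],
    [0,0,0,0,0,0,0.3],
  ],
)

```text
time: 17.98
tool_pos: [510.4, 124.5, 21.8]
tcp_rot: [-180.0, -0.0, 105.7]
ft_force: [-0.4, -0.1, 0.4]
finger_gap: 59.5
grip_force: 0.0
```

```bash
python3 - <<'E'
from h import *
import cv2
a=optics.snapshot("side")[205:275,310:390,::-1]
s=sensors.sense();c=optics.get_calibration("wrist");b=optics.snapshot("wrist")[:,:,::-1]
np.savez("w4.npz",K=c["camera_matrix"],T=c["pose"])
print(s['time'],s['tool_pos'].round(1),s['tcp_rot'].round(1),s['ft_force'].round(1),s['finger_gap'])
o=np.zeros((600,800,3),np.uint8);o[:262,:300]=cv2.resize(a,(300,262),interpolation=cv2.INTER_CUBIC)
o[:600,300:]=cv2.resize(b[60:300,215:415],(500,600),interpolation=cv2.INTER_CUBIC)
cv2.imwrite("pics/m6.png",o)
E
```

```text
18.025 [510.5 124.4  21.9] [180.   -0.  105.7] [-0.3 -0.4  0.9] 59.91107162898417
```

View pics/m6.png

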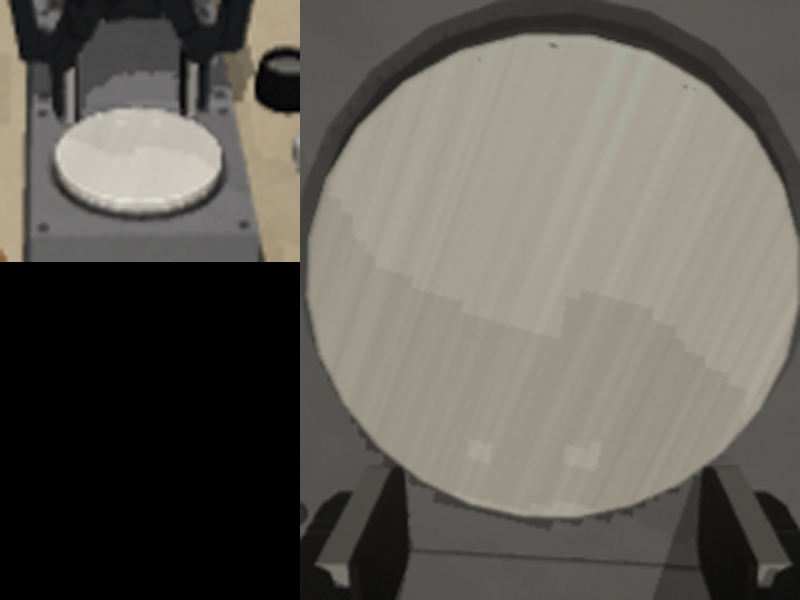

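The blank is cradled and about 2 mm short of the cavity. The chamfer's dark crescent is visible ahead of it, from (303,190) over (575,3) to (790,150). I'll fit that edge against the blank's.

```bash
python3 - <<'E'
from h import *
import cv2
from scipy.optimize import minimize
f=np.load("w4.npz");K=f["K"];T=np.linalg.inv(f["T"])
g=cv2.GaussianBlur(cv2.cvtColor(cv2.imread("pics/m6.png")[:,300:],cv2.COLOR_BGR2GRAY),(0,0),2).astype(np.float32)
def samp(c,R,z,th):
    P=np.c_[c[0]+R*np.cos(th),c[1]+R*np.sin(th),z+0*th]
    q=(T[:3,:3]@P.T+T[:3,3:]);q=K@q;u,v=q[0]/q[2],q[1]/q[2]
    x=((u-215+.5)*2.5-.5).astype(np.float32);y=((v-60+.5)*2.5-.5).astype(np.float32)
    ok=(x>3)&(x<496)&(y>3)&(y<596)
    return np.where(ok,cv2.remap(g,x[None],y[None],cv2.INTER_LINEAR)[0],np.nan)
ud=np.deg2rad(105.7)
def fit(c0,R,z,th,free,rng=5):
    best=None
    for R_ in ([R] if not free else np.arange(R-1.5,R+1.6,.25)):
      for dx in np.arange(-rng,rng+.1,.5):
        for dy in np.arange(-rng,rng+.1,.5):
          c=(c0[0]+dx,c0[1]+dy);d=samp(c,R_+.7,z,th)-samp(c,R_-.7,z,th);m=np.isfinite(d)
          if m.sum()<.6*len(th): continue
          v=np.clip(d[m],-25,25).mean()*sgn
          if best is None or v>best[0]: best=(v,c,R_,m.mean())
    return best
sgn=1; print("cavity",fit((498,170),49,25,ud+np.linspace(-1.1,1.1,60),True))
sgn=-1; print("blank",fit((499,168),45,33,np.r_[ud+np.linspace(-1.4,1.4,60),ud+np.pi+np.linspace(-.4,.4,20)],True))
E
```

```text
cavity (np.float32(24.6227), (np.float64(498.5), np.float64(171.0)), np.float64(48.5), np.float64(0.75))
blank (np.float32(25.0), (np.float64(498.5), np.float64(169.0)), np.float64(43.5), np.float64(0.9625))
```

Call:
apply_moves(
  targets=[
    [1,0,0,0,0,0,0.3],
    [1,0.3,0,0,0,0,0.3],
    [0,0,0,0,0,0,0.3],
    [-8,0,0,0,0,0,0.3],
    [-4,0,0,0,0,0,0.3],
    [0,0,-20,0,0,0,1],
    [0,0,-20,0,0,0,1],
    [12,0,0,0,0,0,1],
    [20,0,0,0,0,0,1],
    [20,0,0,0,0,0,1],
    [5.5,0,0,0,0,0,1],
    [0,0,14,0,0,0,1],
    [0,0,8,0,0,0,1],
    [0,0,0,0,0,0,1],
  ],
  force=30,
)

```text
time: 19.82
tool_pos: [496.8, 169.2, 38.2]
tcp_rot: [-179.8, -0.0, 105.7]
ft_force: [1.0, 0.1, -0.6]
finger_gap: 0.3
grip_force: 0.0
```

Call:
apply_moves(
  targets=[
    [-0.5,1,1,0,0,0,1],
    [0,0,1.5,0,0,0,1],
    [0,0,1.5,0,0,0,1],
    [0,0,1.5,0,0,0,1],
    [0,0,0,0,0,0,1],
  ],
)

```text
time: 20.45
tool_pos: [498.9, 169.8, 34.2]
tcp_rot: [-180.0, -0.0, 105.7]
ft_force: [-0.7, -0.1, 0.3]
finger_gap: -0.1
grip_force: 0.0
```

Call:
apply_moves(
  targets=[
    [0,0,1,0,0,0,1],
    [0,0,1,0,0,0,1],
    [0,0,0,0,0,0,1],
  ],
)

```text
time: 20.82
tool_pos: [499.0, 169.8, 32.3]
tcp_rot: [180.0, -0.0, 105.7]
ft_force: [0.3, 0.3, 0.7]
finger_gap: 0.2
grip_force: 0.0
```

Call:
apply_moves(
  targets=[
    [0,0,1,0,0,0,1],
    [0,0,1,0,0,0,1],
    [0,0,0,0,0,0,1],
  ],
)

```text
time: 21.2
tool_pos: [499.1, 169.8, 30.3]
tcp_rot: [180.0, -0.0, 105.7]
ft_force: [-1.3, -0.8, 3.6]
finger_gap: 0.2
grip_force: 1.8
```

Call:
apply_moves(
  targets=[
    [0,0,1,0,0,0,1],
    [0,0,0.5,0,0,0,1],
    [0,0,0,0,0,0,1],
  ],
)

```text
time: 21.58
tool_pos: [499.1, 169.9, 28.8]
tcp_rot: [180.0, -0.0, 105.7]
ft_force: [-1.0, 0.2, 3.2]
finger_gap: -0.1
grip_force: 1.6
```

Call:
apply_moves(
  targets=[
    [0,0,1,0,0,0,1],
    [0,0,1,0,0,0,1],
    [0,0,0,0,0,0,1],
  ],
)

```text
time: 21.95
tool_pos: [499.0, 169.8, 26.6]
tcp_rot: [180.0, 0.0, 105.7]
ft_force: [-0.5, 0.4, 2.7]
finger_gap: -0.1
grip_force: 1.2
```

Call:
apply_moves(
  targets=[
    [0,0,1,0,0,0,1],
    [0,0,1,0,0,0,1],
    [0,0,0,0,0,0,1],
  ],
)

```text
time: 22.32
tool_pos: [499.0, 169.8, 24.7]
tcp_rot: [180.0, -0.0, 105.7]
ft_force: [0.5, 0.2, 1.9]
finger_gap: -0.2
grip_force: 1.2
```

Call:
apply_moves(
  targets=[
    [0,0,1,0,0,0,1],
    [0,0,1,0,0,0,1],
    [0,0,0,0,0,0,1],
  ],
)

```text
time: 22.7
tool_pos: [499.2, 169.9, 23.6]
tcp_rot: [180.0, 0.0, 105.7]
ft_force: [-4.7, -0.8, 12.0]
finger_gap: 0.0
grip_force: 6.3
```

Call:
apply_moves(
  targets=[
    [0,0,1,0,0,0,1],
    [0,0,1,0,0,0,1],
    [0,0,0,0,0,0,1],
  ],
)

```text
time: 23.08
tool_pos: [499.4, 169.9, 23.4]
tcp_rot: [180.0, 0.0, 105.7]
ft_force: [-13.4, -4.0, 31.9]
finger_gap: -0.5
grip_force: 15.4
```

Call:
apply_moves(
  targets=[
    [0,0,0.8,0,0,0,1],
    [0,0,0,0,0,0,1],
    [0,0,0,0,0,0,1],
  ],
)

```text
time: 23.45
tool_pos: [499.5, 170.0, 23.4]
tcp_rot: [180.0, 0.0, 105.7]
ft_force: [-17.6, -4.6, 38.3]
finger_gap: 0.1
grip_force: 19.1
```

Call:
apply_moves(
  targets=[
    [0,0,-10,0,0,0,1],
    [0,0,-30,0,0,0,1],
    [-30,0,-40,0,0,0,1],
    [-40,0,-30,0,0,0,1],
    [0,0,0,0,0,0,1],
  ],
)

```text
time: 24.08
tool_pos: [520.5, 100.5, 132.9]
tcp_rot: [179.7, 0.1, 105.5]
ft_force: [0.2, 1.0, -0.1]
finger_gap: -0.1
grip_force: 0.0
```

```bash
python3 - <<'E'
from h import *
import cv2
from scipy.optimize import least_squares
s=sensors.sense();c=optics.get_calibration("wrist");b=optics.snapshot("wrist")
print(s['time'],s['tool_pos'].round(1),s['ft_force'].round(1))
def edge(n,im,c,z,r=(38,56)):
    T=np.linalg.inv(np.array(c["pose"]));K=np.array(c["camera_matrix"])
    g=cv2.GaussianBlur(cv2.cvtColor(im,cv2.COLOR_RGB2GRAY),(0,0),.7).astype(np.float32)
    R=np.arange(*r,.25);P=[]
    for th in np.deg2rad(np.arange(0,360,5)):
        X=np.c_[498+R*np.cos(th),170.3+R*np.sin(th),z+0*R]
        q=K@(T[:3,:3]@X.T+T[:3,3:]);u,v=(q[:2]/q[2]).astype(np.float32)
        if u.min()<2 or v.min()<2 or u.max()>637 or v.max()>397: continue
        p=cv2.remap(g,u[None],v[None],cv2.INTER_LINEAR)[0];d=np.diff(p);i=d.argmin()
        if d[i]<-3: P.append((R[i]*np.cos(th)+498,R[i]*np.sin(th)+170.3))
    P=np.array(P);f=least_squares(lambda p:np.hypot(*(P-p[:2]).T)-p[2],[498,170,45],loss="soft_l1")
    print(n,len(P),f.x.round(1),"rms",np.sqrt((f.fun**2).mean()).round(2))
for z in (23,33): edge("wrist",b,c,z)
for n in("top","side"):
    im=optics.snapshot(n);edge(n,im,optics.get_calibration(n),23);edge(n,im,optics.get_calibration(n),33)
E
```

```text
24.075 [520.5 100.5 132.9] [ 0.2  1.  -0.1]
wrist 72 [498.3 170.   44.2] rms 0.25
wrist 72 [498.4 170.2  42.4] rms 0.21
top 41 [497.6 169.8  43.8] rms 1.93
top 41 [496.1 168.3  43.1] rms 1.7
side 59 [497.1 170.7  44.7] rms 0.79
side 38 [495.4 183.4  43.7] rms 0.87
```

The wrist and side views both fit the blank at about z = 23 mm, centred and round, so it is fully down. The press ended on a firm stop at 38 N.

```bash
python3 -c "
from bench import r
print(r.hand_in())"
```

```text
the job is handed in; nothing more can be done
None
```

I handed the job in at about 24 s; no verdict came back. Both offcuts are on the desk in front of the bed and the brush stands on its bristles behind it. The blank is centred in the round cavity, pressed to a firm stop at about 38 N.

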